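Set the grain moisture meter's dial to the red line and take the reading

ROBOT

A 6-joint arm with a two-finger parallel gripper is mounted at the origin on the work surface. World frame = base frame: x ahead of the robot, y to its left, z up, the work surface at z = 0. Lengths are in m, angles in rad, forces in N, time in s.
With the tool pointing down it reaches from about 0.25 to 0.85 m from the base axis. Payload 12.5 kg.
Tool frame: the origin (TCP) lies on the centre line of the jaws, within the pads' length; the fingertips stand 17 mm ahead of it and the grasp point (between the pads) lies 2 mm behind it; z points along the fingers, y is the line along which they close (so a half turn about z gives the same grasp; the last joint's range is limited). The gripper opens to 93 mm and grips with 3 to 60 N. Pads are 15 mm wide; open, the fingers measure 128 mm over their backs; the gripper's body (75 mm by 188 mm) begins 65 mm behind the grasp point.
Start: joints at [-1.326, 0.351, 1.652, -0, 1.139, -0.085], TCP at [0.178, -0.52, 0.209] pointing down, gripper open.
Joint ranges: [-2.75, 2.75], [-0.79, 2.1], [0.01, 2.65], [-1.57, 4.71], [0.07, 3.14], [-2.87, 2.87]. Speed limits (rad/s): [2.22, 2.22, 2.79, 3.14, 3.14, 3.14].

INTERFACE

Orientations are given as a unit quaternion [x, y, z, w].
In Python, from rig import manip, camera, close_job, recognise gives the robot as it stands.
- The arm moves only by the tool move_arm, never from a script. Its argument "steps" is a list of rows, each a list of 7 numbers: the shift along the tool's x, y, z in mm, then the turn, a rotation vector about the tool's x, y, z in rad, then the opening, from -1 (shut) to 1 (fully open). A call has 1 to 12 rows; each row is the pose to reach, as a shift and turn from the pose commanded when the call began, along the tool's axes at that moment; what a row does not reach only later rows make up. A row lasts 1/10 s, in which the tool goes at most 50 mm and 8.59 degrees, less where a joint would pass 70% of its speed; a pose out of reach is approached as far as the arm can. A call with a gripper value outside its range is refused whole. The fingers move at their own pace and stop on an object; "grip_force" is the grip in N (left out, the last holds). Time passes only in rows, so rows that repeat a pose let the fingers close. It gives the time, the measured TCP pose, the force, the opening and the grip force at its end, in the units of the state.
- manip.read_state(): the state, without advancing time (a new reading comes with each control period).
- camera(name): name is "side" or "top"; returns a dict with "frame" (384x512x3 uint8, red, green, blue), "range_z" (384x512 float32, m along the optical axis (not along the pixel's ray), 0 where there is no reading), "intrinsics" (3x3 intrinsics, pixels), "dist_coeffs" ([k1, k2, p1, p2, k3] as OpenCV has them; the pictures are not rectified), "R" (3x3) and "t" (3): a world point X has camera coordinates R X + t. Camera axes: x right, y down, z forward; pixel columns grow to the right and rows downward; lengths in m; the calibration is good to about 2 mm. A picture is of the moment at which its call begins.
- close_job(): hands the job in; it is judged then, once.
Trained networks look in a picture, given as the dict that the camera call returned (one of the last four; its "shot" number tells which), for a name from the list of things; names that differ only in an ending like _2 or _b are one class to them, and where a whole thing is asked for, a point or a joint stands for the part that bears it (a point fixed in the world has none). Each returns a list of dicts, best first, with "confidence" (0 to 1); they miss things now and then, are a little off and sometimes report something else, mostly with a low value. They report only what shows in the picture. A call takes as long as a camera call.
- recognise(picture, target): "bbox" ([left, top, right, bottom] as shares, 0 to 1, of the picture: columns of its width, rows of its height, round what is visible of it).
The state is a dict: "t": time; "qpos": joint angles; "qd": joint speeds; "joint_torque": joint torques, N m; "eef_pos": TCP position; "tool_rot": TCP orientation; "ft_force": force on the tool from outside, world axes, zero at the start; "moment": the same for the moment, N m; "width": opening from 0.0 (shut) to 1.0 (fully open); "grip_force": force on a finger pad.
Only numpy, scipy, OpenCV 4.12 (cv2) and the standard library are available. Lean on these libraries where they do the work, as an engineer would, in place of code of your own. Each camera call takes 0.05 s, during which the arm holds its last target. There are 200 camera calls.

TASK

Set the grain moisture meter: with the fingertips, push the upright tab on the black dial round (either way) until the dial's white index line lines up with the red line on the white scale ring, then press the green button fully down and let it come up again. Only push the tab, never pinch it between the fingers. The index must still be on the red line at the end; leave the brass weight, the blue tube and the metal cup standing where they are.

Things in the scene. Friction and masses are not known exactly. Their poses are not given: they have to be found in the camera images.
- meter: Grey sheet-metal bench instrument, 260 (x) x 340 (y) x 110 mm high, fixed to the table; origin at the centre of its underside, z up. It stands turned a little about the vertical. On its flat top (z = 110 mm): dial axis at (0, 50) mm, button at (-45, -115) mm, loose brass weight near (85, -120) mm.
- dial_axis (a point): The dial's vertical axis at the dial's upper face, 123 mm above the table. The dial is a flat black disc of 75 mm radius and turns without end in either direction; it is stiff (0.06 N m, about 1.3 N at the tab) and stays where it is left.
- dial (a joint): Angle of the dial in rad, growing counter-clockwise seen from above, without stops; at 0 the index line and the tab point along the meter's +x.
- index_mark (a point): Outer end of the dial's white index line (4 mm wide), 76 mm from the dial axis, at the dial's upper face; it turns with the dial.
- target_line (a point): Inner end of the red line (4 mm wide, 24 mm long, radial) on the fixed white scale ring (200 mm across, its upper face 3 mm below the dial's) around the dial; also 76 mm from the dial axis. When the dial is set, this point and index_mark coincide.
- tab_top (a point): Middle of the top of the dial's finger tab, 30 mm above the dial's upper face and 45 mm from the dial axis, on the same radius as the index line. The tab is an upright radial blade, 38 mm long (26 to 64 mm from the axis) and 14 mm thick, with a black rubber pad on each face; it turns with the dial.
- tab_left (a point): Rubber pad 34 x 4 x 26 mm on the tab's counter-clockwise face; the point is the centre of its outer face. Pushed on to turn the dial clockwise (seen from above).
- tab_right (a point): Rubber pad 34 x 4 x 26 mm on the tab's clockwise face; the point is the centre of its outer face. Pushed on to turn the dial counter-clockwise.
- button_top (a point): Centre of the top of the round green push button (28 mm across) on the meter's top. Pressed straight down; fully down is 6 mm and takes 5 N; it springs back.
- button (a joint): Travel of the button in m: 0 up, 0.006 fully down.
- weight_mid (a point): Brass check weight, 32 mm across, 46 mm tall, loose on the meter's top; point half-way up. To be left alone.
- tube_mid (a point): Blue metal filling tube, 78 mm across, 190 mm tall, standing loose on the table on the meter's +y side; point half-way up. To be left alone.
- cup_mid (a point): Metal sample cup, 72 mm across, 85 mm tall, standing loose on the table on the meter's -y side; point half-way up. To be left alone.

How it is judged:
By the outcome, as a careful person would: the job done as asked, in the order asked, and still so for the second after the job is handed in, with the robot touching nothing.
It also fails if it takes over 72 s, if anything falls off the work surface, if the arm or the gripper's body presses on something with over 40 N, if the wrist force passes 120 N, or if a joint passes its speed limit or range.

## Working session

There is one attempt and no reset: what is moved stays moved. The work goes in short steps, Python scripts to look and compute and a tool call to move; the robot and the scene stay as the last step left them, time stands still between calls to the robot, and variables do not carry over. Pictures are saved under pics/ and viewed, at most 10 in all, crops included, and the job is handed in when it is done.

Besides the shell and the picture viewer there is one more tool, called after "Request:" by a JSON object that holds its "method" and its "body", one argument or row to a line. move_arm: Moves the arm, as the interface text tells. Its arguments: {"type":"object","properties":{"steps":{"type":"array"},"grip_force":{"type":"number"}},"required":["steps"]}

```bash
mkdir -p pics; cat > h.py <<'E'
import numpy as np, cv2
from rig import manip, camera, close_job, recognise
def world(p,uv,z=None):
    """pixel -> world, by depth or by plane z"""
    K=p["intrinsics"];R=np.array(p["R"]);t=np.array(p["t"])
    n=cv2.undistortPoints(np.array([[uv]],float),np.array(K),np.array(p["dist_coeffs"]))[0,0]
    d=R.T@np.array([n[0],n[1],1.]);c=-R.T@t
    s=(z-c[2])/d[2] if z is not None else p["range_z"][int(round(uv[1])),int(round(uv[0]))]
    return c+s*d
def pix(p,X):
    R=np.array(p["R"]);t=np.array(p["t"])
    return cv2.projectPoints(np.array(X,float).reshape(-1,3),cv2.Rodrigues(R)[0],t,np.array(p["intrinsics"]),np.array(p["dist_coeffs"]))[0][:,0]
def save(p,name,crop=None,k=1):
    f=p["frame"][...,::-1]
    if crop: f=f[crop[1]:crop[3],crop[0]:crop[2]]
    cv2.imwrite("pics/"+name,cv2.resize(f,None,fx=k,fy=k,interpolation=cv2.INTER_CUBIC))
E
python3 - <<'E'
from h import *
s=manip.read_state();print(s["t"],s["eef_pos"],s["tool_rot"],s["width"])
for c in("top","side"):
    p=camera(c);save(p,c+"0.png")
    R=np.array(p["R"]);print(c,(-R.T@np.array(p["t"])).round(3),R.round(2).tolist())
    for n in("meter","dial_axis","index_mark","target_line","tab_top","tab_left","tab_right","button_top","weight_mid","tube_mid","cup_mid"):
        try:
            for r in recognise(p,n)[:2]:
                b=np.array(r["bbox"])*[512,384,512,384];m=((b[0]+b[2])/2,(b[1]+b[3])/2)
                print(n,round(r["confidence"],2),b.round(0),world(p,m).round(3))
        except Exception as e: print(n,e)
E
```

```text
0.0 [ 0.17807272 -0.52000443  0.20832292] [ 9.86437985e-01  1.64133445e-01 -3.39013334e-05 -5.59438008e-04] 1.0001775353057012
top [0.431 0.027 1.128] [[-0.0, -1.0, 0.01], [-0.99, -0.0, -0.14], [0.14, -0.01, -0.99]]
meter 0.69 [167. 136. 319. 259.] [0.551 0.047 0.12 ]
index_mark 0.62 [188. 160. 256. 225.] [0.562 0.094 0.127]
target_line 0.94 [179. 148. 267. 237.] [0.562 0.092 0.127]
tab_top 0.84 [189. 162. 253. 228.] [0.558 0.095 0.124]
tab_top 0.2 [289. 156. 304. 172.] [ 0.623 -0.074  0.154]
tab_left 0.83 [189. 161. 253. 226.] [0.56  0.096 0.123]
tab_left 0.21 [166. 137. 322. 262.] [0.547 0.044 0.122]
tab_right 0.95 [189. 161. 257. 225.] [0.561 0.092 0.127]
button_top 0.4 [288. 215. 299. 225.] [ 0.499 -0.067  0.133]
weight_mid 0.49 [291. 155. 303. 172.] [ 0.633 -0.078  0.11 ]
tube_mid 0.75 [ 94. 180. 146. 220.] [0.559 0.364 0.001]
cup_mid 0.78 [357. 216. 390. 243.] [ 0.484 -0.286  0.   ]
side [ 0.376 -0.705  0.788] [[0.96, -0.27, 0.02], [-0.17, -0.65, -0.74], [0.21, 0.71, -0.67]]
meter 0.58 [178. 137. 312. 273.] [ 0.553 -0.029  0.11 ]
dial_axis 0.81 [180. 140. 313. 273.] [ 0.555 -0.035  0.11 ]
index_mark 0.76 [205. 151. 264. 189.] [0.556 0.081 0.123]
target_line 0.81 [192. 146. 274. 194.] [0.552 0.081 0.124]
tab_top 0.82 [202. 148. 268. 191.] [0.557 0.081 0.124]
tab_left 0.66 [205. 148. 266. 189.] [0.558 0.082 0.127]
tab_right 0.69 [203. 149. 266. 187.] [0.558 0.09  0.123]
button_top 0.43 [221. 211. 232. 220.] [ 0.501 -0.072  0.132]
weight_mid 0.75 [279. 198. 295. 220.] [ 0.63  -0.091  0.137]
tube_mid 0.88 [197.  91. 225. 147.] [0.543 0.304 0.131]
cup_mid 0.67 [222. 290. 256. 344.] [ 0.486 -0.241  0.007]
cup_mid 0.2 [206. 151. 266. 189.] [0.559 0.083 0.122]
```

```bash
python3 - <<'E'
from h import *
p=camera("top");save(p,"top1.png",(160,130,330,265),4.4)
np.save("top.npy",p,allow_pickle=True)
f=p["frame"].astype(int);hsv=cv2.cvtColor(p["frame"],cv2.COLOR_RGB2HSV)
w=((hsv[...,2]>170)&(hsv[...,1]<40)).astype(np.uint8);w[:140]=0;w[:,:165]=0;w[245:]=0;w[:,280:]=0
cs,_=cv2.findContours(w,cv2.RETR_EXTERNAL,cv2.CHAIN_APPROX_NONE)
c=max(cs,key=cv2.contourArea);e=cv2.fitEllipse(c);print(e)
P=np.array([world(p,q,.12)[:2] for q in c[:,0].astype(float)]).astype(np.float32)
print(cv2.fitEllipse(P))
r=(f[...,0]-np.maximum(f[...,1],f[...,2])>50)
g=(f[...,1]-np.maximum(f[...,0],f[...,2])>40)
for n,m,z in(("red",r,.12),("green",g,.13)):
    k,l,st,ce=cv2.connectedComponentsWithStats(m.astype(np.uint8))
    for i in range(1,k):
        if st[i,4]>4: print(n,st[i],ce[i].round(1),world(p,ce[i],z).round(4))
E
```

```text
((222.17552185058594, 193.63584899902344), (79.49134826660156, 79.77607727050781), 58.38847732543945)
((0.5616970658302307, 0.09409603476524353), (0.1818947046995163, 0.18329204618930817), 112.81082916259766)
red [203 156   5  10  18] [205.  160.5] [0.6375 0.1345 0.12  ]
green [287 214  12  12 116] [292.6 219.5] [ 0.501  -0.0654  0.13  ]
```

View pics/top1.png

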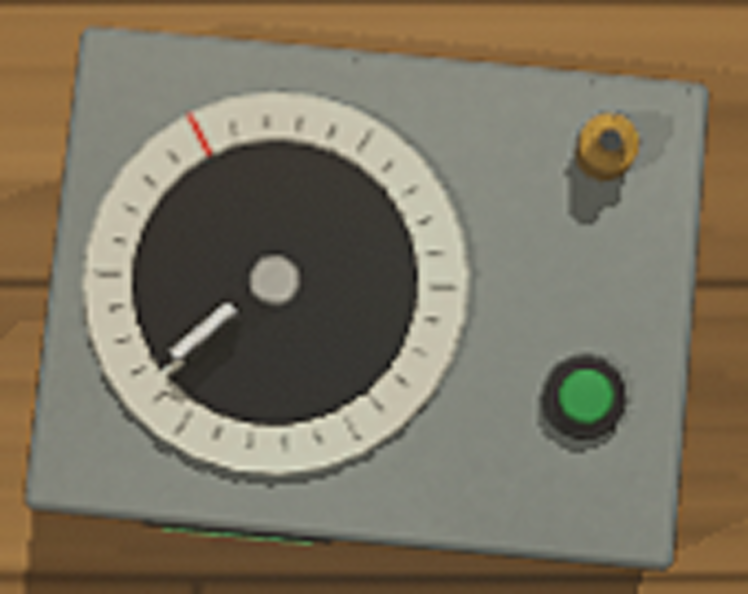

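View pics/side0.png

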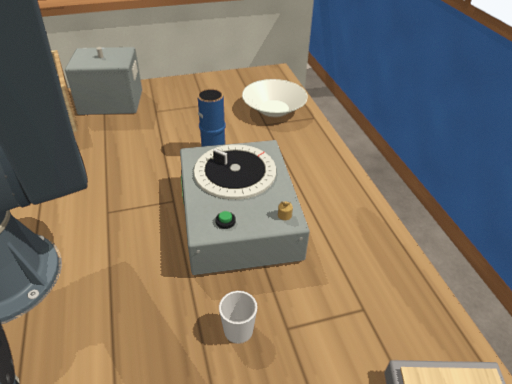

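```bash
cat >> h.py <<'E'
def ang(p,crop=None):
    """dial centre (ring fit), red, tab-top / index angles in deg; world"""
    h=cv2.cvtColor(p["frame"],cv2.COLOR_RGB2HSV);f=p["frame"].astype(int)
    yy,xx=np.mgrid[:384,:512]
    K=p["intrinsics"];R=np.array(p["R"]);t=np.array(p["t"])
    n=cv2.undistortPoints(np.stack([xx,yy],-1).reshape(-1,1,2).astype(float),np.array(K),np.array(p["dist_coeffs"]))[:,0]
    d=np.c_[n,np.ones(len(n))]@R;c=-R.T@t
    def plane(z): return (c+((z-c[2])/d[:,2])[:,None]*d)[:,:2].reshape(384,512,2)
    return h,f,plane
E
python3 - <<'E'
from h import *
p=np.load("top.npy",allow_pickle=True).item()
h,f,plane=ang(p)
C=world(p,(160+275/4.4-.4,130+280/4.4-.4),.126)[:2];print("hub",C)
C=np.array([.5617,.0941])
for z in(.120,.123,.153):
    D=plane(z)-C;r=np.hypot(*np.moveaxis(D,-1,0));a=np.degrees(np.arctan2(D[...,1],D[...,0]))
    lum=f.sum(-1)/3
    if z==.120: m=(f[...,0]-f[...,1]>30)&(r<.105)
    elif z==.153: m=(lum>120)&(r>.022)&(r<.068)
    else: m=(lum>100)&(r>.066)&(r<.074)
    w=lum[m];print(z,m.sum(),(D[m].mean(0)).round(4),"ang",np.average(a[m],weights=w).round(1),a[m].min().round(1),a[m].max().round(1),"r",r[m].min().round(3),r[m].max().round(3))
b=plane(.13)[f[...,1]-np.maximum(f[...,0],f[...,2])>40]
D=p["range_z"];print("button rel",b.mean(0)-C)
E
```

```text
hub [0.56069763 0.09367663]
0.12 24 [0.0773 0.0409] ang 27.9 26.3 29.5 r 0.074 0.1
0.123 33 [0.0364 0.0124] ang 33.0 -67.9 132.8 r 0.067 0.074
0.153 67 [-0.0123  0.0338] ang 115.4 -1.0 137.9 r 0.026 0.068
button rel [-0.0624987  -0.15502447]
```

Request:
{"method": "move_arm", "body": {
  "steps": [
    [0, 0, -25, 0, 0, -0.1, -1],
    [60, -57, -25, 0, 0, -0.25, -1],
    [110, -104, -25, 0, 0, -0.4, -1],
    [150, -142, -25, 0, 0, -0.55, -1],
    [190, -180, -25, 0, 0, -0.7, -1],
    [230, -218, -25, 0, 0, -0.85, -1],
    [270, -256, -25, 0, 0, -1.0, -1],
    [310, -294, -25, 0, 0, -1.15, -1],
    [350, -332, -25, 0, 0, -1.3, -1],
    [390, -370, -25, 0, 0, -1.45, -1],
    [430, -408, -25, 0, 0, -1.6, -1],
    [470, -446, -25, 0, 0, -1.75, -1]
  ],
  "grip_force": 10
}}

```text
t: 2.45
eef_pos: [0.4337, -0.0309, 0.2342]
tool_rot: [0.504, 0.864, 0.0, 0.0]
ft_force: [0.7, -1.1, 0.1]
width: 0.026
grip_force: 0.0
```

Request:
{"method": "move_arm", "body": {
  "steps": [
    [0, 0, 0, 0, 0, -0.14, -1],
    [0, 0, 0, 0, 0, -0.29, -1],
    [0, 0, 0, 0, 0, -0.44, -1],
    [0, 0, 0, 0, 0, -0.59, -1],
    [0, 0, 0, 0, 0, -0.74, -1],
    [0, 0, 0, 0, 0, -0.89, -1],
    [0, 0, 0, 0, 0, -1.04, -1],
    [0, 0, 0, 0, 0, -1.19, -1],
    [0, 0, 0, 0, 0, -1.34, -1],
    [0, 0, 0, 0, 0, -1.49, -1],
    [0, 0, 0, 0, 0, -1.64, -1],
    [0, 0, 0, 0, 0, -1.72, -1]
  ]
}}

```text
t: 3.65
eef_pos: [0.4331, -0.033, 0.2339]
tool_rot: [-0.326, 0.945, -0.0, 0.0]
ft_force: [-0.5, -0.4, 0.1]
width: 0.008
grip_force: 0.0
```

```bash
python3 - <<'E'
from h import *
s=manip.read_state();print(s["qpos"],s["eef_pos"],s["tool_rot"])
E
```

```text
[-1.83290983e-01  1.07319750e-01  1.89986835e+00  2.17889075e-05
  1.13423829e+00 -2.41799108e+00] [ 0.43305537 -0.03297819  0.23390788] [-3.25884619e-01  9.45409545e-01 -3.23719966e-05  7.72046780e-05]
```

Request:
{"method": "move_arm", "body": {
  "steps": [
    [-36, 16, 0, 0, 0, 0, -1],
    [-72, 33, 0, 0, 0, 0, -1],
    [-108, 50, 0, 0, 0, 0, -1],
    [-144, 66, 0, 0, 0, 0, -1],
    [-144, 66, 0, 0, 0, 0, -1],
    [-144, 66, 20, 0, 0, 0, -1],
    [-144, 66, 40, 0, 0, 0, -1],
    [-144, 66, 55, 0, 0, 0, -1],
    [-144, 66, 70, 0, 0, 0, -1],
    [-144, 66, 80, 0, 0, 0, -1],
    [-144, 66, 85, 0, 0, 0, -1],
    [-144, 66, 85, 0, 0, 0, -1]
  ]
}}

```text
t: 4.85
eef_pos: [0.5064, 0.1071, 0.1486]
tool_rot: [-0.323, 0.946, 0.0, -0.0]
ft_force: [0.7, -0.6, 0.1]
width: 0.004
grip_force: 0.0
```

```bash
python3 - <<'E'
from h import *
p=camera("side");save(p,"side1.png",(170,110,330,230),4.5)
s=manip.read_state();print(s["eef_pos"],s["ft_force"])
E
```

```text
[0.50669243 0.10720135 0.14910855] [-0.51225087 -0.07885359 -0.00179831]
```

View pics/side1.png

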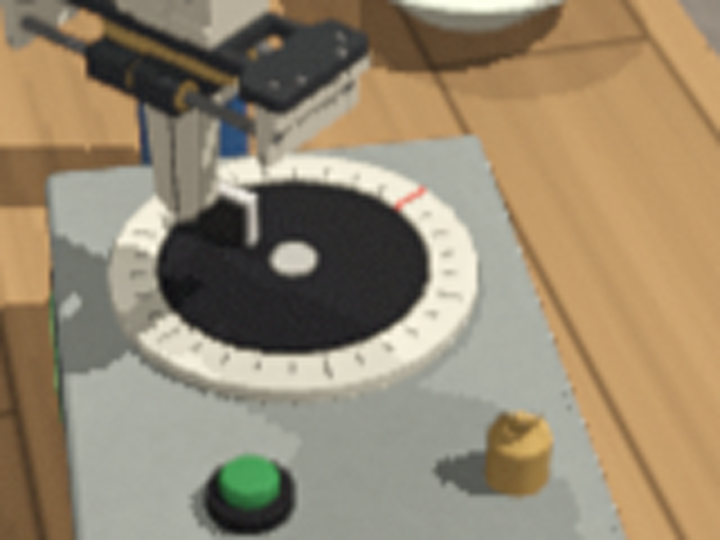

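Request:
{"method": "move_arm", "body": {
  "steps": [
    [-9, 0.5, 0, 0, 0, 0, -1],
    [-15, 1, 0, 0, 0, 0, -1],
    [-18, 1, 0, 0, 0, 0, -1],
    [-22, 2.2, 0, 0, 0, 0.087, -1],
    [-26.2, 3.2, 0, 0, 0, 0.175, -1],
    [-30.3, 3.8, 0, 0, 0, 0.262, -1],
    [-34.5, 4.0, 0, 0, 0, 0.349, -1],
    [-38.7, 3.9, 0, 0, 0, 0.436, -1],
    [-42.9, 3.4, 0, 0, 0, 0.524, -1],
    [-47, 2.5, 0, 0, 0, 0.611, -1],
    [-51, 1.3, 0, 0, 0, 0.698, -1],
    [-54.9, -0.3, 0, 0, 0, 0.785, -1]
  ]
}}

```text
t: 6.1
eef_pos: [0.5505, 0.141, 0.1489]
tool_rot: [0.065, 0.998, 0.0, 0.0]
ft_force: [0.3, -0.5, -0.4]
width: 0.009
grip_force: 0.0
```

```bash
python3 - <<'E'
from h import *
p=camera("side");save(p,"side2.png",(170,110,330,230),4.5)
s=manip.read_state();print(s["eef_pos"],s["ft_force"],s["tool_rot"])
E
```

```text
[0.55103326 0.14108648 0.14895089] [-0.23218263  0.11689657 -0.89920321] [6.75481276e-02 9.97715980e-01 8.32381654e-05 2.58323359e-04]
```

View pics/side2.png

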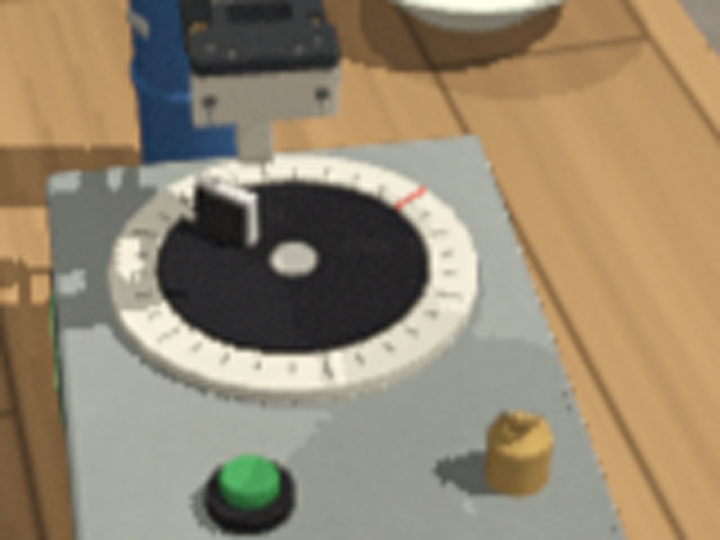

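```bash
python3 - <<'E'
from h import *
p=camera("side");s=manip.read_state()
cr=lambda X:((pix(p,X)-[170,110])*4.5).round(0).tolist()
print("tips now/before",cr([[.551,.141,.132],[.5067,.1072,.132]]))
C=np.array([.5615,.094])
for a in(100,115,128,140):
    u=np.array([np.cos(np.radians(a)),np.sin(np.radians(a))])
    print(a,cr([[*(C+.026*u),.153],[*(C+.064*u),.153]]))
print("hub",cr([*C,.125]), s["width"])
save(p,"side3.png",(100,20,340,200),3.3)
q=camera("top");save(q,"top3.png",(140,110,330,265),4)
E
```

```text
tips now/before [[256.0, 193.0], [189.0, 242.0]]
100 [[275.0, 183.0], [248.0, 146.0]]
115 [[264.0, 187.0], [221.0, 155.0]]
128 [[256.0, 192.0], [202.0, 166.0]]
140 [[250.0, 197.0], [188.0, 179.0]]
hub [[295.0, 251.0]] 0.004781564004060908
```

View pics/side3.png

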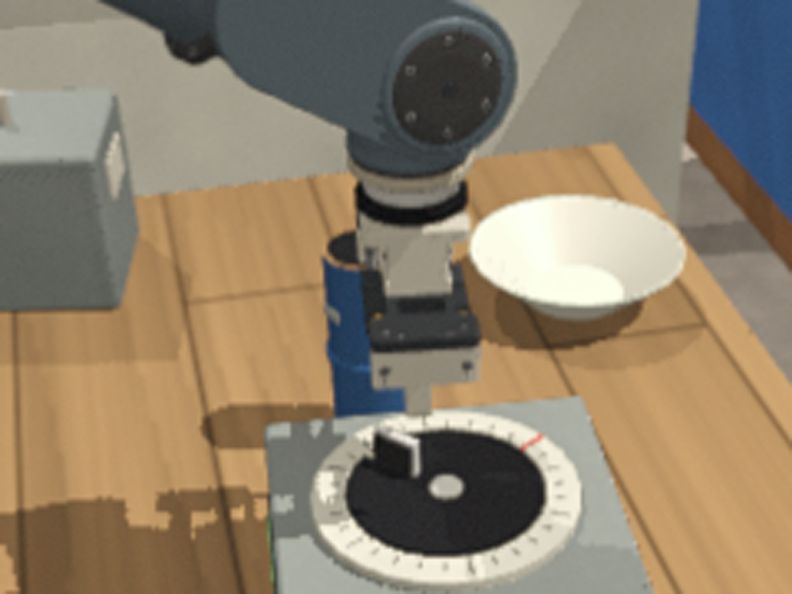

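View pics/top3.png

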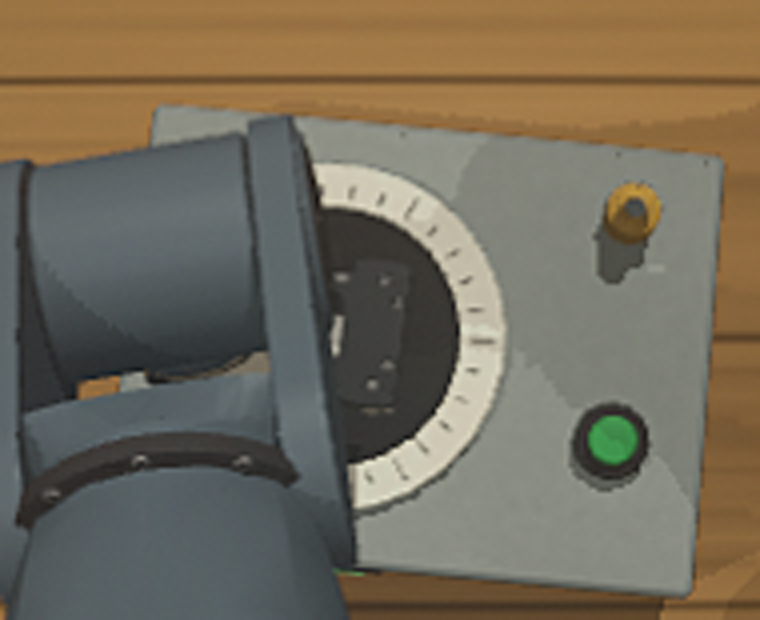

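```bash
python3 - <<'E'
from h import *
p=camera("side")
for v in range(126,152,2): print(v,[world(p,(u,v)).round(3).tolist() for u in(224,228)])
E
```

```text
126 [[0.527, 0.047, 0.277], [0.537, 0.051, 0.273]]
128 [[0.528, 0.05, 0.269], [0.536, 0.049, 0.269]]
130 [[0.528, 0.055, 0.261], [0.537, 0.054, 0.26]]
132 [[0.528, 0.055, 0.256], [0.537, 0.055, 0.254]]
134 [[0.529, 0.057, 0.249], [0.537, 0.056, 0.248]]
136 [[0.528, 0.056, 0.245], [0.537, 0.055, 0.244]]
138 [[0.541, 0.122, 0.192], [0.551, 0.124, 0.188]]
140 [[0.542, 0.128, 0.182], [0.551, 0.123, 0.184]]
142 [[0.542, 0.127, 0.177], [0.551, 0.123, 0.178]]
144 [[0.542, 0.127, 0.171], [0.551, 0.123, 0.172]]
146 [[0.543, 0.136, 0.158], [0.563, 0.184, 0.121]]
148 [[0.552, 0.179, 0.12], [0.561, 0.175, 0.12]]
150 [[0.55, 0.17, 0.12], [0.559, 0.165, 0.122]]
```

Request:
{"method": "move_arm", "body": {
  "steps": [
    [7, -7, -5, 0, 0, -0.14, -1],
    [14, -14, -5, 0, 0, -0.28, -1],
    [21, -21, -5, 0, 0, -0.42, -1],
    [28, -28, -5, 0, 0, -0.56, -1],
    [35, -35, -5, 0, 0, -0.7, -1],
    [39, -38.6, -5, 0, 0, -0.785, -1],
    [39, -38.6, 0, 0, 0, -0.785, -1],
    [39, -38.6, 6, 0, 0, -0.785, -1],
    [39, -38.6, 12, 0, 0, -0.785, -1],
    [39, -38.6, 18, 0, 0, -0.785, -1],
    [39, -38.6, 18, 0, 0, -0.785, -1],
    [39, -38.6, 18, 0, 0, -0.785, -1]
  ]
}}

```text
t: 7.5
eef_pos: [0.5066, 0.1074, 0.1306]
tool_rot: [-0.323, 0.946, 0.0, -0.0]
ft_force: [-0.2, -0.2, -0.0]
width: 0.005
grip_force: 0.0
```

```bash
python3 - <<'E'
from h import *
p=camera("side");s=manip.read_state();print(s["eef_pos"],s["ft_force"],s["width"])
print(pix(p,[*s["eef_pos"][:2],.132]))
for v in range(148,166,2): print(v,[world(p,(u,v)).round(3).tolist() for u in(204,208,212)])
E
```

```text
[0.50674301 0.10735288 0.13085433] [ 0.26609454  0.43477232 -0.60233496] 0.00503695419701395
[[212.11528003 163.80001997]]
148 [[0.491, 0.113, 0.178], [0.376, -0.705, 0.788], [0.506, 0.092, 0.191]]
150 [[0.491, 0.114, 0.172], [0.498, 0.101, 0.18], [0.506, 0.09, 0.186]]
152 [[0.49, 0.114, 0.166], [0.498, 0.105, 0.171], [0.506, 0.092, 0.179]]
154 [[0.497, 0.167, 0.12], [0.498, 0.102, 0.167], [0.506, 0.094, 0.172]]
156 [[0.496, 0.161, 0.118], [0.497, 0.102, 0.161], [0.505, 0.091, 0.168]]
158 [[0.494, 0.151, 0.119], [0.497, 0.104, 0.154], [0.505, 0.093, 0.161]]
160 [[0.492, 0.141, 0.121], [0.497, 0.107, 0.146], [0.505, 0.093, 0.155]]
162 [[0.491, 0.132, 0.122], [0.496, 0.101, 0.145], [0.504, 0.093, 0.149]]
164 [[0.49, 0.128, 0.119], [0.499, 0.122, 0.122], [0.508, 0.115, 0.125]]
```

Request:
{"method": "move_arm", "body": {
  "steps": [
    [0, 0, 5, 0, 0, 0, -1],
    [0, 0, 10, 0, 0, 0, -1],
    [0, 0, 13, 0, 0, 0, -1],
    [-9, 0.5, 13, 0, 0, 0, -1],
    [-15, 1, 13, 0, 0, 0, -1],
    [-18, 1, 13, 0, 0, 0, -1],
    [-22, 2.2, 13, 0, 0, 0.087, -1],
    [-26.2, 3.2, 13, 0, 0, 0.175, -1],
    [-30.3, 3.8, 13, 0, 0, 0.262, -1],
    [-34.5, 4.0, 13, 0, 0, 0.349, -1],
    [-38.7, 3.9, 13, 0, 0, 0.436, -1]
  ]
}}

```text
t: 8.65
eef_pos: [0.5349, 0.1341, 0.1178]
tool_rot: [-0.109, 0.994, -0.0, -0.0]
ft_force: [-0.1, -1.5, 0.8]
width: 0.005
grip_force: 1.1
```

```bash
python3 - <<'E'
from h import *
p=camera("side");save(p,"side4.png",(170,110,330,230),4.5)
s=manip.read_state();print(s["eef_pos"],s["ft_force"],s["tool_rot"])
E
```

```text
[0.53536877 0.13445863 0.11784157] [-1.49606984 -0.60063885  0.19802162] [-1.06647974e-01  9.94296839e-01 -6.21081216e-05 -4.71009255e-05]
```

View pics/side4.png

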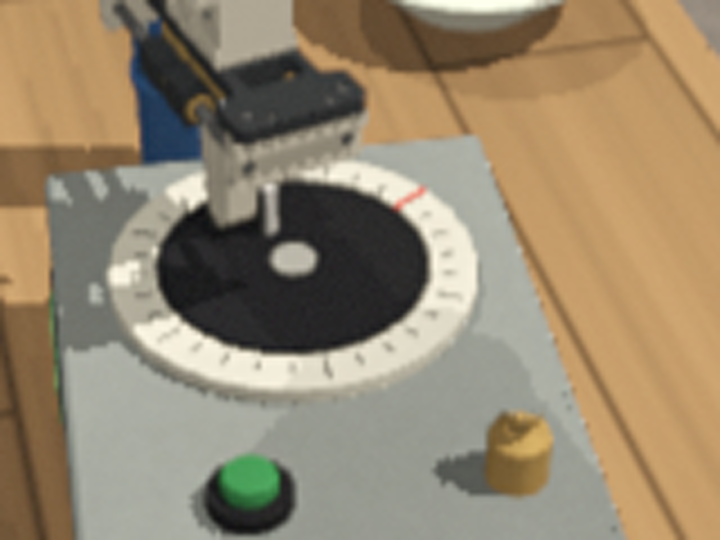

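Request:
{"method": "move_arm", "body": {
  "steps": [
    [-4, 1.3, 0, 0, 0, 0.087, -1],
    [-8.1, 2.3, 0, 0, 0, 0.175, -1],
    [-12.2, 2.9, 0, 0, 0, 0.262, -1],
    [-16.4, 3.1, 0, 0, 0, 0.349, -1],
    [-20.6, 3.0, 0, 0, 0, 0.436, -1],
    [-24.8, 2.5, 0, 0, 0, 0.524, -1],
    [-28.9, 1.6, 0, 0, 0, 0.611, -1],
    [-32.9, 0.4, 0, 0, 0, 0.698, -1],
    [-36.8, -1.2, 0, 0, 0, 0.785, -1],
    [-40.5, -3.1, 0, 0, 0, 0.873, -1],
    [-44.1, -5.3, 0, 0, 0, 0.96, -1],
    [-47.5, -7.8, 0, 0, 0, 1.047, -1]
  ]
}}

```text
t: 9.9
eef_pos: [0.5829, 0.1371, 0.1178]
tool_rot: [0.401, 0.916, -0.0, -0.0]
ft_force: [-0.9, -0.1, 0.2]
width: 0.002
grip_force: 0.7
```

```bash
python3 - <<'E'
from h import *
p=camera("side");save(p,"side5.png",(190,135,280,200),8)
q=camera("top");save(q,"top5.png",(180,150,262,236),7)
s=manip.read_state();print(s["eef_pos"],s["ft_force"],s["tool_rot"])
a=np.hstack([cv2.resize(cv2.imread("pics/"+n),(400,380)) for n in("side5.png","top5.png")]);cv2.imwrite("pics/both5.png",a)
E
```

```text
[0.58331777 0.13694139 0.11784999] [ 0.36086954 -1.00213691 -0.3357117 ] [4.00752948e-01 9.16186130e-01 1.49984388e-04 1.68119530e-04]
```

View pics/both5.png

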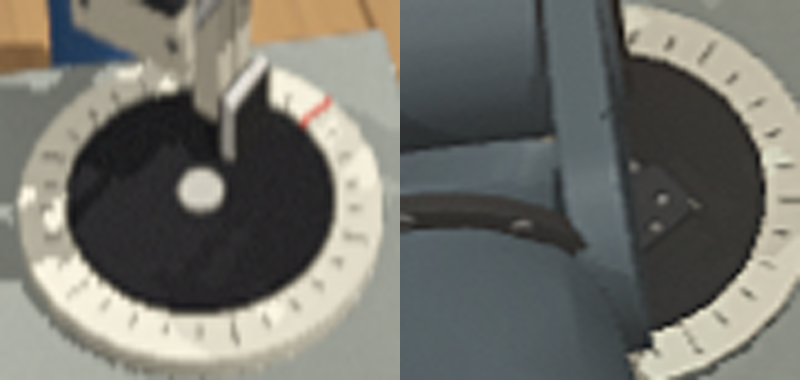

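Request:
{"method": "move_arm", "body": {
  "steps": [
    [-4, 1.3, 0, 0, 0, 0.087, -1],
    [-8.1, 2.3, 0, 0, 0, 0.175, -1],
    [-8.1, 2.3, 0, 0, 0, 0.175, -1],
    [4, 4.5, 0, 0, 0, 0.175, -1],
    [16.5, 6.6, 0, 0, 0, 0.175, -1],
    [16.5, 6.6, -35, 0, 0, 0.175, -1],
    [16.5, 6.6, -70, 0, 0, 0.175, -1],
    [-15, -25, -70, 0, 0, 0.175, -1],
    [-50, -55, -70, 0, 0, 0.175, -1],
    [-85, -90, -70, 0, 0, 0.175, -1],
    [-124, -122, -70, 0, 0, 0.175, -1],
    [-124, -122, -70, 0, 0, 0.175, -1]
  ]
}}

```text
t: 11.2
eef_pos: [0.5772, -0.0406, 0.188]
tool_rot: [0.48, 0.877, -0.0, 0.0]
ft_force: [0.0, 0.7, -0.6]
width: 0.005
grip_force: 0.0
```

```bash
cat >> h.py <<'E'
def measure(p):
    h,f,plane=ang(p);lum=f.sum(-1)/3
    w=((h[...,2]>150)&(h[...,1]<50)).astype(np.uint8)
    D0=plane(.12)-[.5615,.094];r0=np.hypot(*np.moveaxis(D0,-1,0))
    # centre by ring's outer edge: area-weighted fit on ring pixels, then radius profile
    w[(r0>.11)]=0
    c=max(cv2.findContours(w,cv2.RETR_EXTERNAL,cv2.CHAIN_APPROX_NONE)[0],key=cv2.contourArea)
    P=plane(.12)[c[:,0,1],c[:,0,0]].astype(np.float32);C,ax,_=cv2.fitEllipse(P);print("C",C,ax)
    D=plane(.12)-C;m=(f[...,0]-f[...,1]>30)&(np.hypot(D[...,0],D[...,1])<.105)
    wt=(f[...,0]-f[...,1])[m];u=(D[m]*wt[:,None]).sum(0);print("red",np.degrees(np.arctan2(u[1],u[0])),m.sum())
    for z,lo,hi,n in((.123,.066,.0735,"index"),(.153,.028,.062,"tab")):
        D=plane(z)-C;r=np.hypot(D[...,0],D[...,1]);a=np.degrees(np.arctan2(D[...,1],D[...,0]))
        m=(lum>90)&(r>lo)&(r<hi)&(a>-10)&(a<80)
        wt=lum[m]-60;print(n,np.average(a[m],weights=wt),np.median(a[m]),m.sum(),a[m].min(),a[m].max())
E
python3 - <<'E'
from h import *
p=camera("top");save(p,"top6.png",(180,150,262,236),7)
s=manip.read_state();print(s["eef_pos"],s["tool_rot"]);measure(p)
E
```

```text
[ 0.57714831 -0.03828043  0.18789358] [4.79792547e-01 8.77381961e-01 2.09887815e-05 8.14740622e-05]
C (0.5439730882644653, 0.12130559235811234) (0.11887891590595245, 0.17910611629486084)
red 68.52175370252729 176
index 46.62168640570054 47.74885130613835 110 0.7533679057461278 79.73200833250975
tab 48.23583228413168 56.526229551083865 141 -9.621061858451549 79.7258659804159
```

View pics/top6.png

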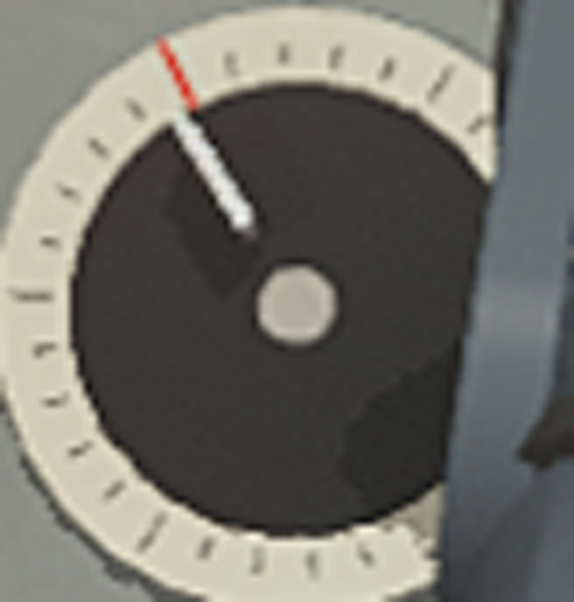

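```bash
python3 - <<'E'
from h import *
p=camera("top");h,f,plane=ang(p);lum=f.sum(-1)/3
px=lambda u,v:(180+(u+.5)/7-.5,150+(v+.5)/7-.5)
C=world(p,px(297,304),.125)[:2]
def line(m,z):
    m=m&False|m; P=plane(z)[m];vx,vy,x,y=cv2.fitLine(P.astype(np.float32),cv2.DIST_HUBER,0,1e-5,1e-5)[:,0]
    a=np.degrees(np.arctan2(vy,vx))%180;c=np.array([x,y])-C
    print(m.sum(),"dir",a.round(2),"radial ang",np.degrees(np.arctan2(c[1],c[0])).round(2),"off mm",(1e3*(c[1]*vx-c[0]*vy)*np.sign(vx)).round(2))
yy,xx=np.mgrid[:384,:512]
box=lambda a,b,c,d:(xx>=a)&(xx<=b)&(yy>=c)&(yy<=d)
print(C)
line((lum>130)&box(204,217,166,184),.153)
line((f[...,0]-f[...,1]>40)&box(200,212,153,167),.12)
# dial edge fit for centre: dark pixels
s=manip.read_state();print(s["eef_pos"])
# index line alternatives: side camera, bright pixels within dial near r .066-.075
q=camera("side");h2,f2,pl2=ang(q);D=pl2(.123)-[.5615,.094];r=np.hypot(D[...,0],D[...,1]);a=np.degrees(np.arctan2(D[...,1],D[...,0]));l2=f2.sum(-1)/3
for lo in(0.018,.066,.070):
    print(lo,[(int(k),int(l2[(r>lo)&(r<lo+.006)&(abs(a-k)<1.5)].mean())) for k in range(14,56,3) if ((r>lo)&(r<lo+.006)&(abs(a-k)<1.5)).any()])
E
```

```text
[0.56136683 0.09397563]
57 dir 33.25 radial ang 32.94 off mm -0.25
19 dir 26.71 radial ang 28.18 off mm 2.27
[ 0.57715814 -0.03668226  0.18784077]
0.018 [(14, 170), (17, 175), (23, 169), (26, 175), (32, 154), (35, 176), (38, 162), (44, 162), (50, 164), (53, 168)]
0.066 [(14, 109), (17, 118), (20, 123), (23, 127), (26, 123), (29, 111), (32, 114), (35, 157), (38, 144), (41, 120), (44, 131), (47, 126), (50, 109), (53, 60)]
0.07 [(14, 121), (17, 106), (20, 105), (23, 92), (26, 106), (29, 108), (32, 136), (35, 136), (38, 127), (41, 104), (44, 114), (47, 118), (50, 119), (53, 76)]
```

Request:
{"method": "move_arm", "body": {
  "steps": [
    [40, 26, 0, 0, 0, 0, -1],
    [80, 52, 0, 0, 0, 0, -1],
    [120, 78, 0, 0, 0, 0, -1],
    [160.7, 102.3, 0, 0, 0, 0, -1],
    [160.7, 102.3, 0, 0, 0, 0, -1],
    [160.7, 102.3, 35, 0, 0, 0, -1],
    [160.7, 102.3, 70, 0, 0, 0, -1],
    [148, 102.3, 70, 0, 0, 0, -1],
    [138, 102.3, 70, 0, 0, 0, -1],
    [133.7, 103, 70, 0, 0, 0.044, -1],
    [131.7, 103.6, 70, 0, 0, 0.087, -1],
    [131.7, 103.6, 70, 0, 0, 0.087, -1]
  ]
}}

```text
t: 12.55
eef_pos: [0.5935, 0.13, 0.1182]
tool_rot: [0.517, 0.856, 0.0, 0.0]
ft_force: [0.4, 0.8, 0.0]
width: 0.006
grip_force: 0.0
```

```bash
python3 - <<'E'
from h import *
s=manip.read_state();print(s["eef_pos"],s["tool_rot"],s["ft_force"])
e=np.array(s["eef_pos"][:2])-[.5614,.094];q=s["tool_rot"];ph=2*np.arctan2(q[1],q[0])-np.pi/2
r=np.array([np.cos(ph),np.sin(ph)]);print(np.degrees(ph),e@r,e@[-r[1],r[0]])
E
```

```text
[0.59349341 0.1299565  0.11818203] [5.17054140e-01 8.55952689e-01 3.07481133e-05 9.34002448e-05] [0.438858   0.77427139 0.01830316]
27.730288294848155 0.04513833423543226 0.01689343271747066
```

Request:
{"method": "move_arm", "body": {
  "steps": [
    [12, 0, 0, 0, 0, 0, -1],
    [25, 0, 0, 0, 0, 0, -1],
    [25, 0, -35, 0, 0, 0, -1],
    [25, 0, -60, 0, 0, 0, -1],
    [0, -30, -60, 0, 0, 0, -1],
    [-25, -60, -60, 0, 0, 0, -1],
    [-50, -90, -60, 0, 0, 0, -1],
    [-80, -120, -60, 0, 0, 0, -1],
    [-105, -150, -60, 0, 0, 0, -1],
    [-128.7, -174.3, -60, 0, 0, 0, -1],
    [-128.7, -174.3, -60, 0, 0, 0, -1],
    [-128.7, -174.3, -60, 0, 0, 0, -1]
  ]
}}

```text
t: 13.75
eef_pos: [0.499, -0.0646, 0.1781]
tool_rot: [0.517, 0.856, 0.0, 0.0]
ft_force: [-0.5, 0.1, 0.2]
width: 0.005
grip_force: 0.0
```

```bash
cat > m.py <<'E'
from h import *
p=camera("top");h,f,plane=ang(p);lum=f.sum(-1)/3
yy,xx=np.mgrid[:384,:512];C=np.array([.5614,.094])
box=lambda a,b,c,d:(xx>=a)&(xx<=b)&(yy>=c)&(yy<=d)
for m,z in(((lum>130)&(abs(f[...,0]-f[...,2])<40)&box(204,217,166,184),.153),((f[...,0]-f[...,1]>40)&box(200,212,153,168),.12)):
    P=plane(z)[m];vx,vy,x,y=cv2.fitLine(P.astype(np.float32),cv2.DIST_HUBER,0,1e-5,1e-5)[:,0];c=np.array([x,y])-C
    print(m.sum(),"dir",np.degrees(np.arctan2(vy,vx))%180,"rad",np.degrees(np.arctan2(c[1],c[0])))
q=camera("side");f2=q["frame"].astype(int);g=f2[...,1]-np.maximum(f2[...,0],f2[...,2])>40
print("green side px",g.sum(),np.argwhere(g).mean(0) if g.any() else "")
v,u=np.argwhere(g).mean(0).astype(int);print("button side",world(q,(u,v)))
save(p,"top7.png",(190,148,255,222),8)
s=manip.read_state();print(s["t"],s["eef_pos"],s["ft_force"])
E
python3 m.py
```

```text
58 dir 29.976927 rad 28.447309190602365
18 dir 29.36973 rad 27.98232947103406
green side px 120 [216.18333333 225.125     ]
button side [ 0.49795008 -0.07374747  0.13320564]
13.85 [ 0.49927527 -0.06389149  0.17790901] [-0.48599053 -0.64461194  0.03093676]
```

View pics/top7.png

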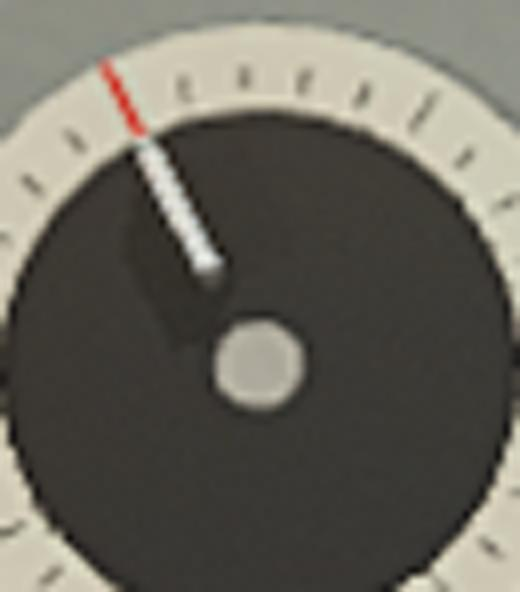

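Request:
{"method": "move_arm", "body": {
  "steps": [
    [0, 0, 30, 0, 0, 0, -1],
    [0, 0, 50, 0, 0, 0, -1],
    [0, 0, 57, 0, 0, 0, -1],
    [0, 0, 60, 0, 0, 0, -1],
    [0, 0, 62, 0, 0, 0, -1],
    [0, 0, 64, 0, 0, 0, -1],
    [0, 0, 64, 0, 0, 0, -1]
  ]
}}

```text
t: 14.55
eef_pos: [0.4995, -0.0646, 0.1162]
tool_rot: [0.517, 0.856, 0.0, 0.0]
ft_force: [-9.1, 6.2, 22.3]
width: 0.006
grip_force: 11.3
```

```bash
python3 - <<'E'
from h import *
q=camera("side");f=q["frame"].astype(int)
g=f[...,1]-np.maximum(f[...,0],f[...,2])>25
P=np.argwhere(g);print(len(P),P.min(0),P.max(0))
u=225
for c in(217,221,225,229,233):
    print(c,[(v,world(q,(c,v)).round(3).tolist()[1:],f[v,c].tolist()) for v in range(204,232,2)])
s=manip.read_state();print(s["t"],s["eef_pos"],s["ft_force"],s["moment"])
E
```

```text
48 [216 219] [222 231]
217 [(204, [-0.072, 0.17], [139, 132, 115]), (206, [-0.069, 0.162], [140, 133, 116]), (208, [-0.07, 0.157], [139, 132, 116]), (210, [-0.067, 0.148], [139, 132, 115]), (212, [-0.067, 0.143], [140, 133, 117]), (214, [-0.065, 0.135], [125, 120, 106]), (216, [-0.057, 0.12], [41, 41, 37]), (218, [-0.064, 0.122], [30, 29, 29]), (220, [-0.07, 0.121], [30, 29, 34]), (222, [-0.077, 0.123], [29, 28, 27]), (224, [-0.075, 0.115], [23, 22, 22]), (226, [-0.075, 0.109], [98, 101, 94]), (228, [-0.082, 0.11], [133, 137, 128]), (230, [-0.089, 0.111], [173, 177, 167])]
221 [(204, [-0.081, 0.177], [141, 133, 118]), (206, [-0.082, 0.173], [143, 135, 120]), (208, [-0.081, 0.166], [148, 141, 123]), (210, [-0.081, 0.161], [149, 143, 124]), (212, [-0.079, 0.152], [156, 149, 131]), (214, [-0.079, 0.146], [153, 145, 128]), (216, [-0.078, 0.14], [145, 137, 120]), (218, [-0.069, 0.124], [103, 116, 89]), (220, [-0.075, 0.125], [44, 101, 55]), (222, [-0.075, 0.118], [41, 61, 44]), (224, [-0.083, 0.121], [46, 45, 45]), (226, [-0.084, 0.116], [27, 25, 25]), (228, [-0.083, 0.108], [74, 76, 71])
[... 1150 characters left out ...]
 0.107], [157, 160, 150])]
233 [(204, [-0.02, 0.111], [172, 174, 163]), (206, [-0.025, 0.11], [174, 177, 166]), (208, [-0.032, 0.111], [174, 177, 166]), (210, [-0.038, 0.11], [166, 167, 157]), (212, [-0.043, 0.11], [177, 180, 169]), (214, [-0.061, 0.122], [110, 111, 104]), (216, [-0.067, 0.122], [46, 43, 45]), (218, [-0.073, 0.122], [40, 35, 37]), (220, [-0.076, 0.119], [38, 35, 37]), (222, [-0.087, 0.125], [40, 37, 39]), (224, [-0.083, 0.114], [40, 41, 38]), (226, [-0.087, 0.113], [123, 127, 118]), (228, [-0.091, 0.11], [159, 162, 152]), (230, [-0.096, 0.11], [156, 159, 150])]
14.6 [ 0.49946389 -0.0645925   0.1161451 ] [-9.6161097   6.12821455 23.58661825] [1.13960759 1.69188024 0.01354809]
```

Request:
{"method": "move_arm", "body": {
  "steps": [
    [0, 0, 0, 0, 0, 0, -1],
    [0, 0, -4, 0, 0, 0, -1],
    [0, 0, -12, 0, 0, 0, -1],
    [0, 0, -40, 0, 0, 0, -1],
    [0, 0, -70, 0, 0, 0, -1],
    [0, 0, -100, 0, 0, 0, -1],
    [0, 0, -100, 0, 0, 0, -1],
    [0, 0, -100, 0, 0, 0, -1]
  ]
}}

```text
t: 15.4
eef_pos: [0.4994, -0.0653, 0.2146]
tool_rot: [0.517, 0.856, 0.0, 0.001]
ft_force: [-0.1, 0.2, -0.1]
width: 0.004
grip_force: 0.0
```

```bash
python3 m.py; python3 - <<'E'
from h import *
p=camera("side")
for n in("weight_mid","tube_mid","cup_mid"):
    for r in recognise(p,n)[:1]: print(n,(np.array(r["bbox"])*[512,384,512,384]).round(0))
E
```

```text
58 dir 29.976927 rad 28.447309190602365
18 dir 29.36973 rad 27.98232947103406
green side px 120 [216.18333333 225.125     ]
button side [ 0.49851033 -0.07085377  0.13020355]
15.5 [ 0.49874295 -0.06511203  0.21320714] [-0.42946161  0.07314079 -0.513713  ]
weight_mid [278. 200. 294. 221.]
tube_mid [204. 144. 268. 188.]
```

```bash
python3 -c "
from rig import close_job
print(close_job())"
```

```text
the job is handed in; nothing more can be done
None
```

The job is handed in: the dial's index measured within about 1° of the red line, and the button was pressed down about 6 mm against a firm stop (23 N) and came back up. The first push passed over the tab without touching it. The weight looked unmoved; I couldn't confirm the tube and cup in the last picture, but I saw no sign of touching them.

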